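# Check a dolly castor for bearing play

### The job

The round stock-pot dolly lies upside down on the kitchen counter, its three castors in the air, and the castor with the brake pedal is suspected of a worn bearing. Rock that castor's wheel sideways on its axle by the top of its rim: first outward, away from the middle of the dolly, as far as the play lets it go, then inward as far as it goes, then stand the wheel upright again and let go. Leave the other two castors alone.

Things in the scene. Friction and masses are not known exactly. Their poses are not given: they have to be found in the camera images.
- axle (a point): Centre of the wheel to be rocked, fixed to the fork of the only castor with a brake pedal (dark ribbed plate 72 mm wide, its end 110 mm from here). Wheel: dark rubber, on edge, 124 mm across, 24 mm thick, centre 121 mm above the counter. Fork and nuts: 75 mm wide, up to 20 mm above here; the rim above is free on both sides. z up; y along the axle, outward from the dolly's middle; x towards the pedal.
- braked_wheel (a joint): Sideways lean of that wheel, rad: 0 upright, positive with the top of the rim outward (+y of point axle), negative inward; about the x axis of point axle. Stops at +0.22 and -0.22 (top of the rim 13.5 mm off centre). Friction of 0.08 N m, about 2 N at the rim, holds it where it is left. It starts within 0.08. The brake is on: the wheel only rocks, it cannot roll or swivel.
- plain_a: A castor without a pedal, rigid, to be left alone. Same fork and wheel. Origin: middle of the underside of its mounting plate, on the round dolly board (344 mm across, 20 mm thick, fixed); z up; wheel centre at x +30, z +101 mm, axle along y. The three castors' plates stand 120 mm from the dolly's middle, a third of a turn apart.
- plain_b: The other castor without a pedal, alike in everything.

How it is judged:
By the outcome, as a careful person would: the job done as asked, in the order asked, and still so for the second after the job is handed in, with the robot touching nothing.
It also fails if it takes over 35 s, if anything falls off the work surface, if the arm or the gripper's body presses on something with over 40 N, if the wrist force passes 120 N, or if a joint passes its speed limit or range.

### The arm

A 6-joint arm with a two-finger parallel gripper is mounted at the origin on the work surface. World frame = base frame: x ahead of the robot, y to its left, z up, the work surface at z = 0. Lengths are in m, angles in rad, forces in N, time in s.
With the tool pointing down it reaches from about 0.225 to 0.875 m from the base axis. Payload 3.4 kg.
Tool frame: the origin (TCP) lies at the very end of the fingers, on their centre line; the grasp point (between the pads) lies 19 mm behind it (grasp_offset is the distance from the TCP to the grasp point, in m); y points along the fingers, z is the direction in which the jaws open and shut, and the axes are right-handed (so a half turn about y gives the same grasp; the last joint's range is limited). The gripper opens to 85 mm and grips with 20 to 120 N. Pads are 22 mm wide; open, the fingers measure 114 mm over their backs; the gripper's body (76 mm by 85 mm) begins 54 mm behind the grasp point. The pads swing forward as they close: fully open they stand 13 mm farther back than shut.
Start: joints at [-1.284, 0.276, 1.505, -0, 1.361, -0.121], TCP at [0.228, -0.528, 0.231] pointing down, gripper open.
Joint ranges: [-2.89, 2.89], [-0.75, 2.08], [0.22, 2.7], [-1.18, 4.32], [0.11, 2.71], [-2.7, 2.7]. Speed limits (rad/s): [2.57, 2.57, 3.14, 3.14, 3.14, 3.14].

### API

Orientations are given as a unit quaternion [w, x, y, z].
In Python, from rig import get_state, get_image, sign_off, grasp_offset gives the robot as it stands.
- The arm moves only by the shell command python3 -m jog 'ROWS' [FORCE]. ROWS is JSON, one flat list of numbers, 7 for each row, row after row: the closure in counts, from 0 (fully open) to 255 (shut), then the shift along the tool's x, y, z in cm, then the turn, a rotation vector about the tool's x, y, z in units of 8 degrees (1.0 is 8 degrees). In form: [jaw, tx, ty, tz, rx, ry, rz, jaw, tx, ty, tz, rx, ry, rz, ...]. A call has 1 to 12 rows; each row is the pose to reach, as a shift and turn from the pose commanded when the call began, along the tool's axes at that moment; what a row does not reach only later rows make up. A row lasts 1/8 s, in which the tool goes at most 62.5 mm and 10.7 degrees, less where a joint would pass 70% of its speed; a pose out of reach is approached as far as the arm can. A call with a gripper value outside its range is refused whole. The fingers move at their own pace and stop on an object; FORCE is the grip in N (left out, the last holds). Time passes only in rows, so rows that repeat a pose let the fingers close. It gives the time, the measured TCP pose, the force and the opening at its end, in the units of the state.
- get_state(): the state, without advancing time (a new reading comes with each control period).
- get_image(name): name is "side" or "top" or "wrist"; returns a dict with "color" (420x560x3 uint8, blue, green, red), "mtx" (3x3 intrinsics, pixels), "R" (3x3) and "t" (3): a world point X has camera coordinates R X + t; the wrist camera has in their place "tool_from_camera" (4x4, takes a point from camera to tool coordinates, whose origin is the TCP and whose axes are the tool frame's). Camera axes: x right, y down, z forward; pixel columns grow to the right and rows downward; lengths in m; the calibration is good to about 2 mm. A picture is of the moment at which its call begins: read the wrist's pose just before it. There is no depth.
- sign_off(): hands the job in, once; it reports no verdict.
The state is a dict: "clock": time; "qpos": joint angles; "qd": joint speeds; "effort": joint torques, N m; "position": TCP position; "ee_rot": TCP orientation; "contact_force": force on the tool from outside, world axes, zero at the start; "moment": the same for the moment, N m; "width": finger opening in m.
Only numpy, scipy, OpenCV 4.12 (cv2) and the standard library are available. Lean on these libraries where they do the work, as an engineer would, in place of code of your own. Each camera call takes 0.05 s, during which the arm holds its last target.

## Working session

There is one attempt and no reset: what is moved stays moved. The work goes in short steps, Python scripts to look and compute and a shell command to move; the robot and the scene stay as the last step left them, time stands still between calls to the robot, and variables do not carry over. Pictures are saved under pics/ and viewed, and the job is handed in when it is done.

```bash
ls; mkdir -p pics; python3 - <<'E'
from rig import get_state,get_image,grasp_offset
import cv2,json
s=get_state();print(s,grasp_offset)
for n in("side","top","wrist"):
    im=get_image(n);cv2.imwrite(f"pics/{n}0.png",im["color"])
    print(n,im["mtx"],im.get("R"),im.get("t"),im.get("tool_from_camera"))
E
```

```text
pics
{'clock': 0.0, 'qpos': array([-1.28399884e+00,  2.76567747e-01,  1.50615441e+00, -2.78477115e-07,
        1.36066053e+00, -1.20998210e-01]), 'qd': array([-6.10311841e-04, -4.69370112e-04, -7.82295691e-05,  1.38083042e-03,
       -1.54298058e-03,  1.78994137e-03]), 'effort': array([ 1.37004445e-03, -4.16758347e+01, -2.45805466e+01,  1.56638480e-04,
        1.10802168e-02,  1.07920721e-05]), 'position': array([ 0.22788288, -0.52734022,  0.23044675]), 'ee_rot': array([ 0.14312807, -0.14323307,  0.6930893 , -0.69182792]), 'contact_force': array([0.23161954, 0.80771236, 0.06807251]), 'moment': array([0.00107908, 0.0106593 , 0.04536347]), 'width': 0.08551900527309338} 0.0187
side [[544.44972872   0.         274.77175295]
 [  0.         544.44972872 202.19137424]
 [  0.           0.           1.        ]] [[ 0.83886412 -0.54423492  0.01073943]
 [-0.40640933 -0.63930604 -0.6527781 ]
 [ 0.36213042  0.54322753 -0.75747304]] [-0.43745575  0.31651712  0.60377987] None
top [[464.93301719   0.         276.76263179]
 [  0.         464.93301719 213.00030469]
 [  0.           0.           1.        ]] [[-0.02181528 -0.9996052   0.01770684]
 [-0.99312839  0.01963026 -0.11537184]
 [ 0.1149787  -0.02010203 -0.99316454]] [0.03611177 0.55858339 0.67747936] None
wrist [[360.78522948   0.         276.90631487]
 [  0.         360.78522948 211.37374712]
 [  0.           0.           1.        ]] None None [[ 1.05006043e-03  9.47749583e-01  3.19013519e-01 -8.12420085e-02]
 [ 1.54400141e-04 -3.19013845e-01  9.47750042e-01 -1.42382012e-01]
 [ 9.99999437e-01 -9.45939082e-04 -4.81316484e-04  3.52406535e-04]
 [ 0.00000000e+00  0.00000000e+00  0.00000000e+00  1.00000000e+00]]
```

View pics/side0.png

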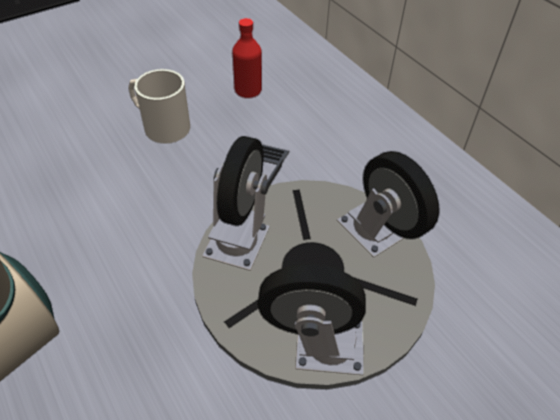

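View pics/top0.png

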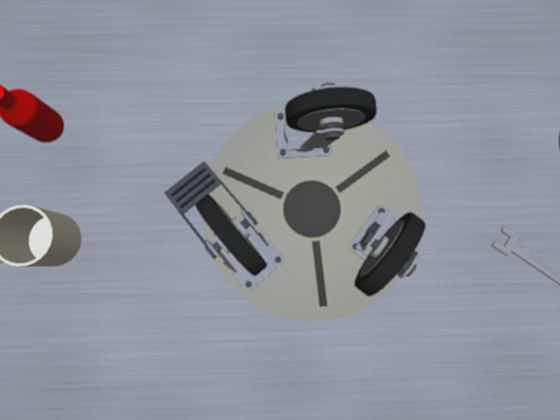

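View pics/wrist0.png

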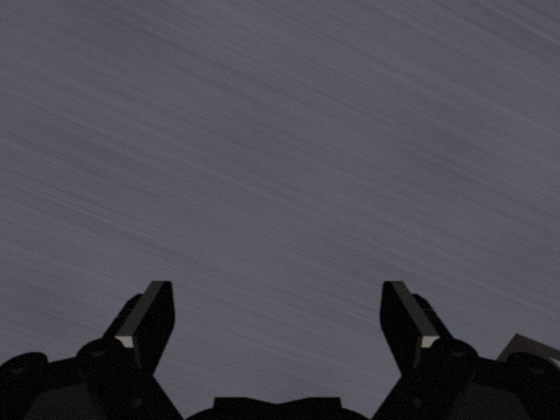

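```bash
python3 - <<'E'
import cv2
a=cv2.imread('pics/top0.png')[150:300,150:300];b=cv2.imread('pics/side0.png')[125:275,185:335]
f=lambda i:cv2.convertScaleAbs(cv2.resize(i,(400*1,400),interpolation=cv2.INTER_CUBIC),alpha=1.5,beta=10)
cv2.imwrite('pics/crop.png',cv2.hconcat([f(a),f(b)]))
E
```

```text
(no output)
```

View pics/crop.png

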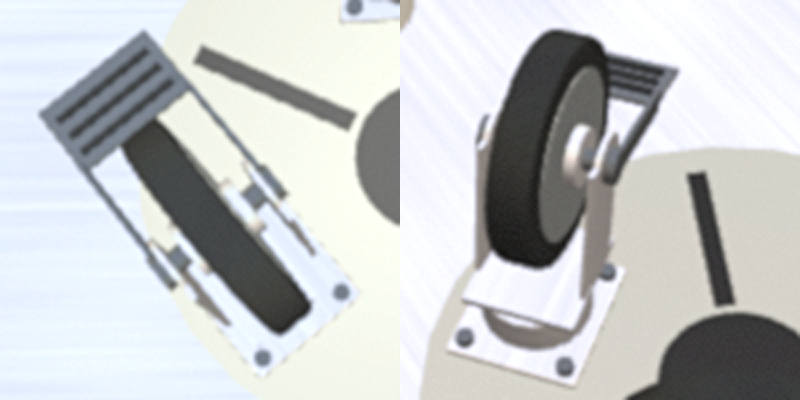

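```bash
cat > h.py <<'E'
import numpy as np,json
np.set_printoptions(precision=4,suppress=True)
T=dict(K=np.array([[464.93301719,0,276.76263179],[0,464.93301719,213.00030469],[0,0,1]]),R=np.array([[-0.02181528,-0.9996052,0.01770684],[-0.99312839,0.01963026,-0.11537184],[0.1149787,-0.02010203,-0.99316454]]),t=np.array([0.03611177,0.55858339,0.67747936]))
S=dict(K=np.array([[544.44972872,0,274.77175295],[0,544.44972872,202.19137424],[0,0,1]]),R=np.array([[0.83886412,-0.54423492,0.01073943],[-0.40640933,-0.63930604,-0.6527781],[0.36213042,0.54322753,-0.75747304]]),t=np.array([-0.43745575,0.31651712,0.60377987]))
def ray(C,p):
    d=C['R'].T@np.linalg.inv(C['K'])@np.array([p[0],p[1],1.]);return -C['R'].T@C['t'],d
def onz(C,p,z):
    o,d=ray(C,p);return o+d*(z-o[2])/d[2]
def proj(C,X):
    c=C['R']@X+C['t'];q=C['K']@c;return q[:2]/q[2]
def tri(p,q):
    o,d=ray(T,p);e,f=ray(S,q);A=np.c_[d,-f];s=np.linalg.lstsq(A,e-o,rcond=None)[0];return (o+d*s[0]+e+f*s[1])/2,np.linalg.norm(o+d*s[0]-e-f*s[1])
tc=lambda x,y:(150+(x+.5)/400*150-.5,150+(y+.5)/400*150-.5)
sc=lambda x,y:(185+(x-400+.5)/400*150-.5,125+(y+.5)/400*150-.5)
E
python3 - <<'E'
from h import *
n1=onz(T,tc(180,258),.128);n2=onz(T,tc(257,193),.128)
ax=(n1+n2)/2;print('nuts',n1,n2,ax,np.linalg.norm(n1-n2))
y=n1-n2;print('y ang',np.degrees(np.arctan2(y[1],y[0])))
# pedal corners
P=[(tc(190,88),sc(658,105)),(tc(145,32),sc(678,70))]
for p,q in P: print('pedal',*tri(p,q))
z=tri(*P[1])[0][2]
c=[onz(T,tc(*k),z) for k in[(40,113),(145,32),(190,88),(83,170)]]
print(c,np.linalg.norm(c[0]-c[1]))
v=c[0]-c[1];print('y from pedal',np.degrees(np.arctan2(v[1],v[0])));v=c[3]-c[2];print(np.degrees(np.arctan2(v[1],v[0])))
m=(c[0]+c[1]+c[2]+c[3])/4; w=m-ax;print('x ang',np.degrees(np.arctan2(w[1],w[0])),np.linalg.norm(w[:2]))
d=onz(T,(312,208.5),.02);r=ax-d;print('dolly',d,'radial',np.degrees(np.arctan2(r[1],r[0])))
b1=onz(T,tc(342,292),.024);b2=onz(T,tc(262,357),.024);v=b2-b1;print('bolts y ang',np.degrees(np.arctan2(v[1],v[0])),b1,b2)
print('inner nut tri',tri(tc(257,193),sc(588,155)))
E
```

```text
nuts [0.5057 0.1051 0.128 ] [0.5369 0.067  0.128 ] [0.5213 0.0861 0.128 ] 0.04920337395962021
y ang 129.31339348404714
pedal [0.5964 0.1018 0.0994] 0.002554804926901618
pedal [0.628  0.1268 0.0896] 0.0007078743678982582
[array([0.5852, 0.1822, 0.0896]), array([0.6277, 0.127 , 0.0896]), array([0.5971, 0.1034, 0.0896]), array([0.5546, 0.1596, 0.0896])] 0.0696754650673893
y from pedal 127.55676855259341
127.0820898263591
x ang 39.22178914512963 0.09010388217242897
dolly [ 0.5666 -0.0307  0.02  ] radial 111.17439999649847
bolts y ang 127.70785723139426 [0.4892 0.0241 0.024 ] [0.4534 0.0703 0.024 ]
inner nut tri (array([0.5351, 0.0681, 0.1257]), np.float64(0.004567580866801573))
```

```bash
cat >> h.py <<'E'
from scipy.spatial.transform import Rotation as Ro
YA=np.radians(127.7); AX=np.array([.521,.086])
ey=np.array([np.cos(YA),np.sin(YA),0]); ex=np.array([np.sin(YA),-np.cos(YA),0])
def go(s,lat,along,z,sign=None):
    w,x,y,zz=s['ee_rot'];R=Ro.from_quat([x,y,zz,w]);best=None
    for sg in (1,-1):
        tz=sg*ey;ty=np.array([0,0,-1.]);G=np.c_[np.cross(ty,tz),ty,tz]
        rv=(R.inv()*Ro.from_matrix(G)).as_rotvec(degrees=True)/8
        tgt=np.r_[AX,z]+lat*ey+along*ex; 
        print(sg,'shift cm',R.inv().apply(tgt-s['position'])*100,'turn',rv)
def rel(s):
    p=s['position']-np.r_[AX,0];print('t',s['clock'],'along',1e3*p@ex,'lat mm',1e3*p@ey,'z',p[2],'F lat/along/z',s['contact_force']@ey,s['contact_force']@ex,s['contact_force'][2],'w',s['width'])
    w,x,y,zz=s['ee_rot'];M=Ro.from_quat([x,y,zz,w]).as_matrix();print('tool z·ey',M[:,2]@ey,'q6',s['qpos'])
E
python3 - <<'E'
from h import *
from rig import get_state
go(get_state(),0,0,.28)
E
```

```text
1 shift cm [-51.2341  -4.8659 -44.7021] turn [ 0.0036 20.7079  0.0141]
-1 shift cm [-51.2341  -4.8659 -44.7021] turn [ 0.0097 -1.7921 -0.0024]
```

```bash
python3 -m jog '[90,0,-4.87,0,0,0,0, 90,-51.23,-4.87,-44.7,0,-1.79,0, 90,-51.23,-4.87,-44.7,0,-1.79,0, 90,-51.23,-4.87,-44.7,0,-1.79,0, 90,-51.23,-4.87,-44.7,0,-1.79,0, 90,-51.23,-4.87,-44.7,0,-1.79,0, 90,-51.23,-4.87,-44.7,0,-1.79,0, 90,-51.23,-4.87,-44.7,0,-1.79,0, 90,-51.23,-4.87,-44.7,0,-1.79,0, 90,-51.23,-4.87,-44.7,0,-1.79,0, 90,-51.23,-4.87,-44.7,0,-1.79,0, 90,-51.23,-4.87,-44.7,0,-1.79,0]' 20
```

```text
clock: 1.65
position: [0.5215, 0.0879, 0.2798]
ee_rot: [-0.229, 0.229, -0.669, 0.669]
contact_force: [0.1, -0.2, -0.6]
width: 0.0554
```

```bash
python3 - <<'E'
from h import *
from rig import get_state
s=get_state();rel(s);go(s,0,0,.28)
E
```

```text
t 1.65 along 1.6095204695249836 lat mm 1.1843865486190759 z 0.27978431809298554 F lat/along/z -0.19705666825749757 0.009000944754887982 -0.5710449383668994 w 0.05539500373555788
tool z·ey -0.9999996914071505 q6 [ 0.0356  0.1819  1.5125 -0.0002  1.4472  0.9476]
1 shift cm [ 0.161  -0.0215  0.1183] turn [  0.0013 -22.4945   0.002 ]
-1 shift cm [ 0.161  -0.0215  0.1183] turn [-0.0013  0.0055  0.0008]
```

```bash
python3 - <<'E'
from rig import get_image
import cv2
a=get_image("wrist")["color"];cv2.imwrite("pics/w1.png",cv2.convertScaleAbs(a,alpha=1.6))
E
```

```text
(no output)
```

View pics/w1.png

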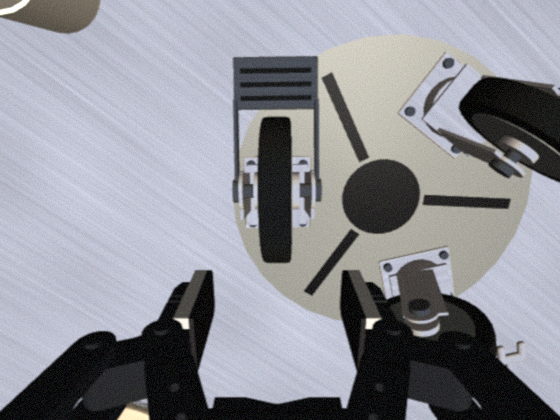

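The wrist view shows the braked wheel centred between the fingers. The nuts are at columns 239 and 316 in row 190, the rim is at column 275, and the pedal is at the top at (276,82). The dolly's middle is to the right, so tool +z points inward.

```bash
python3 -m jog '[90,0.1,5,0,0,0,0, 90,0.1,9,0,0,0,0, 90,0.1,12.6,0,0,0,0, 90,0.1,12.6,0,0,0,0]' && python3 - <<'E'
from h import *
from rig import get_state,get_image
import cv2
s=get_state();rel(s)
a=get_image("wrist")["color"];b=get_image("side")["color"][60:280,120:400]
cv2.imwrite("pics/w2.png",cv2.convertScaleAbs(cv2.hconcat([cv2.resize(a,(400,300)),cv2.resize(b,(400,300))]),alpha=1.6))
E
```

```text
clock: 2.2
position: [0.5177, 0.0848, 0.1513]
ee_rot: [0.226, -0.231, 0.67, -0.669]
contact_force: [0.4, -0.4, 0.2]
width: 0.0553
t 2.2 along -3.3695904197224924 lat mm 1.0704906367632718 z 0.1513056521798628 F lat/along/z -0.5617112337488974 0.12278589065192473 0.24200278293076172 w 0.05525557139970688
tool z·ey -0.999991349423987 q6 [ 0.0298  0.2636  1.733  -0.0002  1.1523  0.9429]
```

View pics/w2.png

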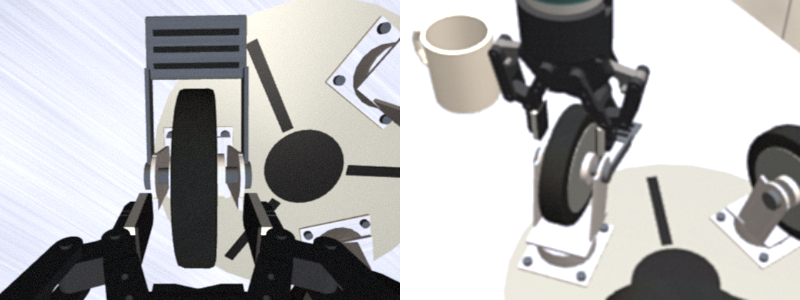

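```bash
python3 -m jog '[90,0,0,-0.6,0,0,0, 90,0,0,-1.1,0,0,0, 90,0,0,-1.4,0,0,0, 90,0,0,-1.6,0,0,0, 90,0,0,-1.8,0,0,0, 90,0,0,-1.8,0,0,0]' && python3 - <<'E'
from h import *
from rig import get_state,get_image
import cv2
s=get_state();rel(s)
a=get_image("wrist")["color"]
cv2.imwrite("pics/w3.png",cv2.convertScaleAbs(a,alpha=1.6))
E
```

```text
clock: 3.05
position: [0.5093, 0.0993, 0.154]
ee_rot: [-0.228, 0.228, -0.669, 0.669]
contact_force: [-0.1, 0.3, -0.1]
width: 0.055
t 3.05 along -1.134047246762825 lat mm 17.73909421707562 z 0.15399705558205423 F lat/along/z 0.3336344132174473 0.1297804597015737 -0.14548539864049795 w 0.054972281102175787
tool z·ey -0.9999999841091216 q6 [ 0.0586  0.2493  1.7462 -0.0001  1.146   0.9715]
```

View pics/w3.png

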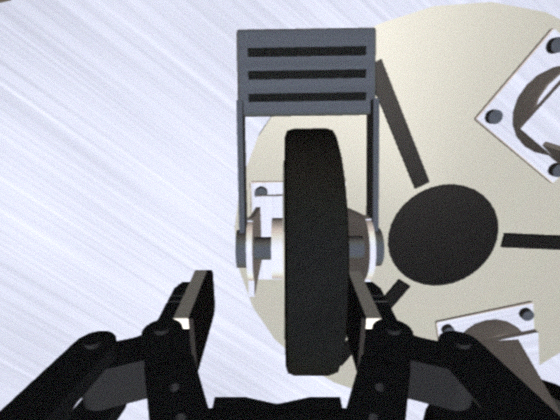

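The wheel still looks near upright, and its inner face (column 348) is just reaching the right finger (350). I'll go on outward.

```bash
python3 -m jog '[90,0,0,-0.2,0,0,0, 90,0,0,-0.4,0,0,0, 90,0,0,-0.4,0,0,0]' && python3 -m jog '[90,0,0,-0.2,0,0,0, 90,0,0,-0.2,0,0,0]'; python3 - <<'E'
from h import *
from rig import get_state,get_image
import cv2
s=get_state();rel(s)
E
python3 -m jog '[90,0,0,-0.2,0,0,0, 90,0,0,-0.2,0,0,0]'; python3 - <<'E'
from h import *
from rig import get_state,get_image
import cv2
s=get_state();rel(s)
a=get_image("wrist")["color"]
cv2.imwrite("pics/w4.png",cv2.convertScaleAbs(a,alpha=1.6))
E
```

```text
clock: 3.48
position: [0.5073, 0.1022, 0.1544]
ee_rot: [-0.229, 0.228, -0.669, 0.67]
contact_force: [1.4, -2.8, 2.7]
width: 0.0552
clock: 3.72
position: [0.5059, 0.1042, 0.1542]
ee_rot: [-0.229, 0.228, -0.669, 0.669]
contact_force: [1.3, -2.3, 3.3]
width: 0.0555
t 3.725 along -0.8114597534353023 lat mm 23.594647062166047 z 0.15423534773427694 F lat/along/z -2.581734905070542 -0.34776582123085004 3.3136237542911617 w 0.055483612900913644
tool z·ey -0.9999998515043653 q6 [0.0682 0.2453 1.7512 0.0001 1.1441 0.9812]
clock: 3.98
position: [0.5049, 0.1055, 0.1542]
ee_rot: [-0.229, 0.228, -0.669, 0.669]
contact_force: [2.3, -2.9, 2.9]
width: 0.0551
t 3.975 along -0.8126497269126658 lat mm 25.296517087083053 z 0.1541870110668222 F lat/along/z -3.677279047850162 0.0412083367487008 2.9099887730008405 w 0.05507961973586622
tool z·ey -0.9999993370667917 q6 [ 0.0714  0.2442  1.753  -0.0006  1.1432  0.9845]
```

View pics/w4.png

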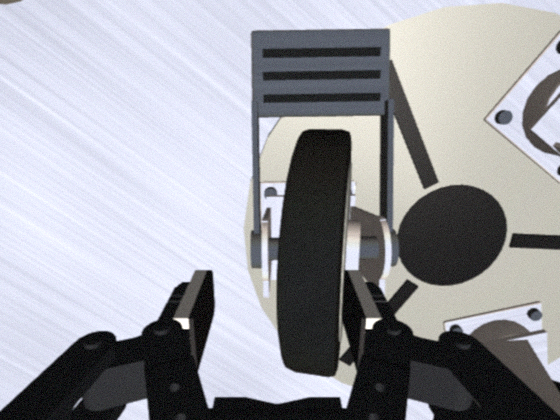

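The wheel is leaning outward (its top is left of the nuts) with about 3 N of friction, and I've not hit the stop yet.

```bash
cat > r.py <<'E'
from h import *
from rig import get_state
rel(get_state())
E
for i in 1; do python3 -m jog '[90,0,0,-0.15,0,0,0, 90,0,0,-0.15,0,0,0]' >/dev/null; python3 r.py; done
python3 -m jog '[90,0,0,-0.15,0,0,0, 90,0,0,-0.15,0,0,0]' >/dev/null; python3 r.py
python3 -m jog '[90,0,0,-0.15,0,0,0, 90,0,0,-0.15,0,0,0]' >/dev/null; python3 r.py
```

```text
t 4.275 along -0.8139339753376496 lat mm 25.4674643897357 z 0.15419360405526397 F lat/along/z -6.9072872861722825 -0.7519235042960526 2.2028694721131417 w 0.055228292591228925
tool z·ey -0.9999932520608242 q6 [ 0.0732  0.2435  1.7539 -0.0029  1.1416  0.987 ]
t 4.525 along -0.8154995210150269 lat mm 25.597419519749025 z 0.1541899338821198 F lat/along/z -9.961162601217943 0.06544168632891602 1.2125828582052018 w 0.055675848573407655
tool z·ey -0.9999797676196626 q6 [ 0.075   0.2429  1.7548 -0.0054  1.1398  0.9894]
t 4.775 along -0.799258023631873 lat mm 25.707094592083546 z 0.15415873885152773 F lat/along/z -14.208323236503414 -1.1255699642941677 -1.440519928735525 w 0.05528808428684658
tool z·ey -0.9999590473042602 q6 [ 0.0769  0.2423  1.7558 -0.0079  1.1381  0.9919]
```

The stop is reached: the position stalls at lat 25.3–25.7 mm while the force climbs to 14 N. Now inward.

```bash
python3 - <<'E'
from rig import get_image
import cv2
cv2.imwrite("pics/w5.png",cv2.convertScaleAbs(get_image("wrist")["color"],alpha=1.6))
E
python3 -m jog '[90,0,0,0.6,0,0,0, 90,0,0,1.2,0,0,0, 90,0,0,1.8,0,0,0, 90,0,0,2.4,0,0,0, 90,0,0,3.0,0,0,0, 90,0,0,3.5,0,0,0, 90,0,0,3.9,0,0,0, 90,0,0,4.3,0,0,0, 90,0,0,4.7,0,0,0, 90,0,0,4.7,0,0,0]' >/dev/null; python3 r.py
python3 -m jog '[90,0,0,0.2,0,0,0, 90,0,0,0.2,0,0,0]' >/dev/null; python3 r.py
python3 -m jog '[90,0,0,0.2,0,0,0, 90,0,0,0.2,0,0,0]' >/dev/null; python3 r.py
```

```text
t 6.075 along -1.2266478392168523 lat mm -17.064499717208747 z 0.15399119798316013 F lat/along/z 1.3718564763161352 0.4808553956572356 1.3032734246923556 w 0.05556155515093161
tool z·ey -0.9999998829311133 q6 [ 0.0046  0.2727  1.7123 -0.0002  1.1566  0.9179]
t 6.325 along -1.2229563537843842 lat mm -18.83419692666102 z 0.15402140718825255 F lat/along/z 1.3469343230672544 0.07262522338634585 1.4988065661601342 w 0.055227982667654066
tool z·ey -0.9999999650204893 q6 [ 0.0018  0.2739  1.7103 -0.0001  1.1574  0.9149]
t 6.575 along -1.1703343158461708 lat mm -20.996052165203285 z 0.15404486982704654 F lat/along/z 3.0554236612831076 0.2169709605155877 2.2540623275020697 w 0.05552264700106391
tool z·ey -0.9999999016098724 q6 [-0.0012  0.2754  1.7081 -0.0003  1.1579  0.912 ]
```

View pics/w5.png

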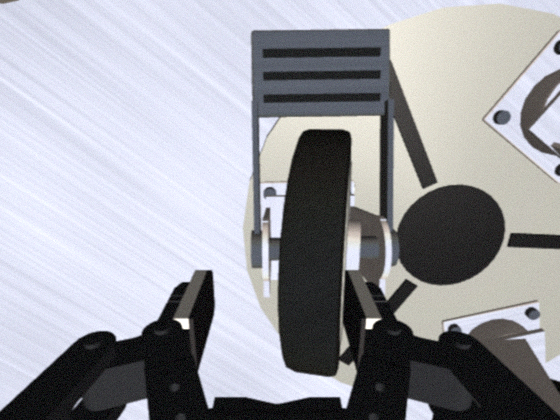

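The picture from the outward stop shows the wheel's outer edge at columns 280–300 against nuts at 257 and 392, with the inner finger on it. I'll continue inward to its stop.

```bash

python3 -m jog '[90,0,0,0.2,0,0,0, 90,0,0,0.2,0,0,0]' >/dev/null; python3 r.py
python3 -m jog '[90,0,0,0.2,0,0,0, 90,0,0,0.2,0,0,0]' >/dev/null; python3 r.py
python3 -m jog '[90,0,0,0.15,0,0,0, 90,0,0,0.15,0,0,0]' >/dev/null; python3 r.py
python3 -m jog '[90,0,0,0.15,0,0,0, 90,0,0,0.15,0,0,0]' >/dev/null; python3 r.py
```

```text
t 6.825 along -1.152919272390385 lat mm -22.61333084729437 z 0.1540510490454571 F lat/along/z 3.4461049361793785 0.5359565069256217 2.893364793595101 w 0.05507764924210983
tool z·ey -0.9999997004270464 q6 [-0.0041  0.2768  1.706   0.0005  1.1591  0.909 ]
t 7.075 along -1.1992994382275308 lat mm -22.766336460847377 z 0.15395705015981762 F lat/along/z 7.832351289671027 0.2772649370399359 4.941076249680766 w 0.055307205807814765
tool z·ey -0.999990693226734 q6 [-0.0063  0.2779  1.7046  0.0036  1.1617  0.9061]
t 7.325 along -1.2414992986601094 lat mm -22.885924364469442 z 0.15387278927562012 F lat/along/z 10.949777305729715 0.19144103765719722 5.185774781073943 w 0.05531221412893923
tool z·ey -0.9999755496191944 q6 [-0.0079  0.2788  1.7036  0.0058  1.1636  0.9039]
t 7.575 along -1.2428415858280633 lat mm -22.96106270483022 z 0.15378699485851904 F lat/along/z 14.126848256778088 1.6403131170422942 7.4382465644440625 w 0.05535851510113342
tool z·ey -0.9999518112947323 q6 [-0.0095  0.2797  1.7025  0.0081  1.1656  0.9017]
```

Inward stop: lat −22.96 mm at 14 N, against +25.71 mm outward, so the wheel's middle is at lat 1.4 mm. I'll go there clear of the wheel, then close the vertical pads symmetrically to stand it upright.

```bash
python3 - <<'E'
from rig import get_image
import cv2
cv2.imwrite("pics/w6.png",cv2.convertScaleAbs(get_image("wrist")["color"],alpha=1.6))
E
python3 -m jog '[90,0,0,-1,0,0,0, 90,0,0,-2,0,0,0, 90,0,-0.3,-2.9,0,0,0, 90,0,-0.3,-2.9,0,0,0,90,0,-0.3,-2.9,0,0,0]' >/dev/null; python3 r.py
```

```text
t 8.25 along -1.0304752755458102 lat mm 0.7996033350212447 z 0.1571001783533775 F lat/along/z 0.1307370813435442 -0.22701855173350513 -0.29809553910073094 w 0.05507226145443323
tool z·ey -0.9999995637697405 q6 [ 0.0323  0.2575  1.7258 -0.0006  1.1575  0.9454]
```

View pics/w6.png

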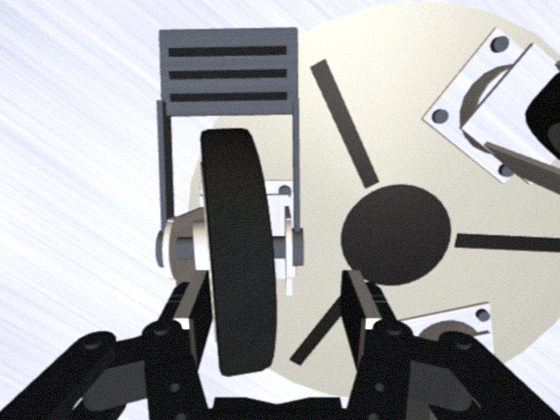

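The picture shows the wheel leaning inward at its stop, with the outer finger on its face at column 210 and its right edge at column 275 near the inner nut at 297. Next I correct lat by +0.6 mm and close in stages.

```bash

python3 -m jog '[90,0,0,-0.06,0,0,0, 120,0,0,-0.06,0,0,0,140,0,0,-0.06,0,0,0,155,0,0,-0.06,0,0,0,155,0,0,-0.06,0,0,0,155,0,0,-0.06,0,0,0]' 20 >/dev/null; python3 r.py
python3 -m jog '[165,0,0,0,0,0,0, 170,0,0,0,0,0,0,170,0,0,0,0,0,0]' >/dev/null; python3 r.py
python3 - <<'E'
from rig import get_image
import cv2
cv2.imwrite("pics/w7.png",cv2.convertScaleAbs(get_image("wrist")["color"],alpha=1.6))
E
```

```text
t 9.0 along -0.993628691336139 lat mm 1.6836110351329197 z 0.157058944701817 F lat/along/z -2.3036047044932086 -0.7095965701243392 1.7827569466544497 w 0.033482030698587704
tool z·ey -0.9999999274480055 q6 [0.0333 0.2571 1.7265 0.     1.1576 0.9463]
t 9.375 along -1.207938105214727 lat mm 1.838079596674214 z 0.15694502536790333 F lat/along/z -2.1431887133570737 0.8614332432161126 0.9445651142153961 w 0.02822788314067376
tool z·ey -0.9999999731549818 q6 [ 0.0333  0.2571  1.7267 -0.0001  1.1579  0.9464]
```

View pics/w7.png

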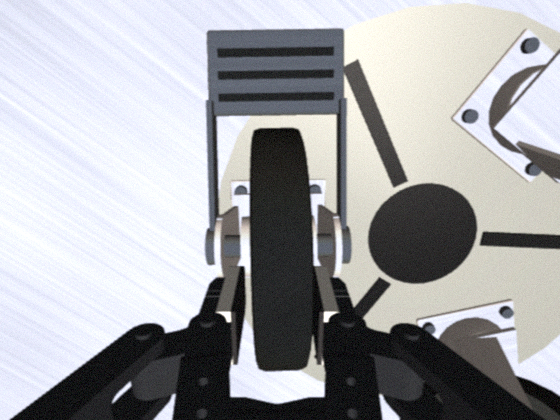

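The wheel now stands between the pads: its rim runs from column 250 to 311 (middle 280), and the nuts at 213 and 346 have their middle at 279.5. I'll close the rest of the way lightly.

```bash

python3 -m jog '[178,0,0,0.03,0,0,0, 184,0,0,0.03,0,0,0,190,0,0,0.03,0,0,0,190,0,0,0.03,0,0,0,190,0,0,0.03,0,0,0]' 20 ; python3 r.py
python3 - <<'E'
from rig import get_image
import cv2
cv2.imwrite("pics/w8.png",cv2.convertScaleAbs(get_image("wrist")["color"],alpha=1.6))
E
```

```text
clock: 10.05
position: [0.5191, 0.0864, 0.157]
ee_rot: [-0.228, 0.229, -0.669, 0.669]
contact_force: [-1.5, -0.5, 2.0]
width: 0.0241
t 10.05 along -1.249756110826073 lat mm 1.4724864743679607 z 0.15701792634574485 F lat/along/z 0.5025170190134459 -1.4642892647535433 2.0363155860496334 w 0.02410871237030304
tool z·ey -0.9999999867213627 q6 [ 0.0328  0.2572  1.7264 -0.0003  1.158   0.9457]
```

View pics/w8.png

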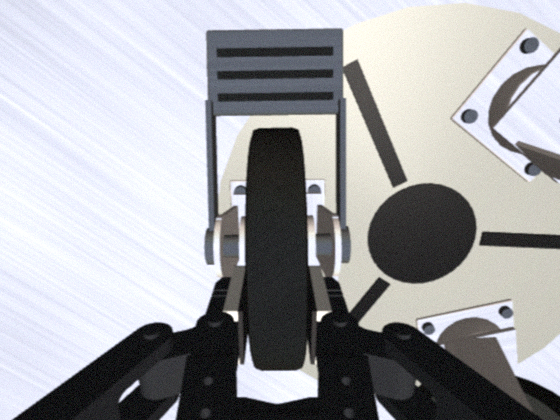

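Gripped at 24.1 mm, the rim is at columns 246–307 (middle 276.5), nuts are at 212 and 344 (middle 278), and side force is near zero. Release: open, rise straight up.

```bash

python3 -m jog '[170,0,0,0,0,0,0, 130,0,0,0,0,0,0,90,0,0,0,0,0,0,60,0,0,0,0,0,0,60,0,0,0,0,0,0,60,0,-3,0,0,0,0,60,0,-7,0,0,0,0,60,0,-12.6,0,0,0,0,60,0,-12.6,0,0,0,0,60,0,-12.6,0,0,0,0]' ; python3 r.py
python3 - <<'E'
from rig import get_image
import cv2
cv2.imwrite("pics/w9.png",cv2.convertScaleAbs(get_image("wrist")["color"],alpha=1.6))
cv2.imwrite("pics/s9.png",cv2.resize(get_image("side")["color"][60:280,120:400],(800,600)))
E
```

```text
clock: 11.35
position: [0.5188, 0.0865, 0.2827]
ee_rot: [0.228, -0.229, 0.669, -0.669]
contact_force: [0.5, 0.3, -0.9]
width: 0.0655
t 11.35 along -1.4797340439201083 lat mm 1.7245711530819716 z 0.2826533694927474 F lat/along/z -0.1093713133041702 0.5812980577615178 -0.8653918376294143 w 0.06551074213724878
tool z·ey -0.9999999349756372 q6 [ 0.0328  0.1763  1.5126 -0.      1.4531  0.9459]
```

View pics/w9.png

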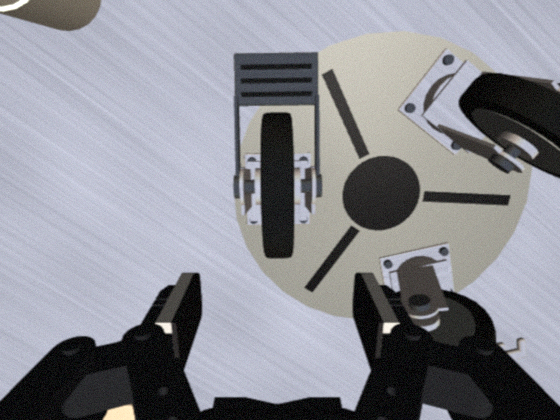

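View pics/s9.png

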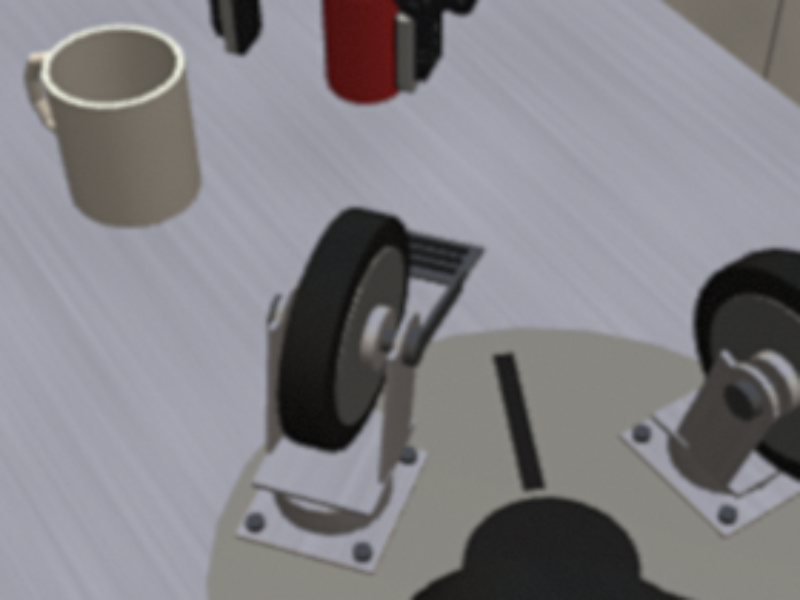

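After release the rim spans columns 261–294 (middle 277.5), nuts are at 234 and 321 (middle 277.5), and both sides are equally hidden. The wheel is upright and the gripper is well clear.

```bash
python3 -c "
from rig import sign_off
print(sign_off())"
```

```text
the job is handed in; nothing more can be done
None
```

I rocked the braked castor's wheel outward to its stop, then inward to its stop, and stood it upright. I then opened the gripper, rose clear and handed the job in at about 11.5 s.

- **Stops:** each one showed as the tool stalling while the side force climbed to about 14 N. That was at +25.7 mm outward and −23.0 mm inward, measured sideways from my first estimate of the axle.
- **Upright:** I closed the vertical pads on the wheel near the midpoint of those two stops, with almost no side force at the end.
- **Last check:** in the wrist picture after release, the rim's middle (column 277.5) lies on the midpoint of the axle nuts (277.5), and the gripper touches nothing. The side view agrees by eye.
- **Other castors:** I did not touch the other two.

My first camera estimate of the axle was about 1.4 mm off sideways, within the stated calibration, and the stop midpoint corrected for it. No check failed.

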